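Square a heating block in the corner stop and load it into the dry-bath heater

TASK

First clear the small amber bottle off the squaring stop and stand it upright, wholly on the round cork mat. Then bring the aluminium heating block with three wide bores to the squaring stop, push it until it lies flat on the base plate, flush along both fences with its long side along the longer fence, and let go of it. Finally pick the squared block up again and set it down flat in the shallow well on top of the heater, leaving the bottle on its mat, keeping the small bottle upright all the time and the other bottles and the card box where they stand.

Things in the scene. Friction and masses are not known exactly. Their poses are not given: they have to be found in the camera images.
- squaring_stop: Fixed steel base plate 130 (x) x 160 (y) x 6 mm, origin at the centre of its underside. On it two low aluminium fences 12 mm thick, tops 16 mm above the worktop: the longer along y from -80 to +50 mm, its inner face (looking to -x) at x = +53 mm; the shorter along x from -65 to +35 mm, its inner face (looking to -y) at y = +68 mm. The corner between them is open.
- squared_spot (a point): Point on the base plate's top (stop frame x +25, y +13, z +6 mm), axes as the stop's: where the origin of the block lies when it is flush with both fences, its y axis along the stop's y (either way round).
- heat_block: Loose aluminium block 56 (x) x 110 (y) x 44 (z) mm, 0.25 to 0.55 kg, with one row of three wide (28 mm) tube bores in its top (the white foam rack with eight small holes is fixed and not this); origin at the centre of its underside, z up. Can be gripped across its 56 mm width. It starts on the worktop at any yaw.
- heater: Fixed white dry-bath heater, housing 170 (x) x 130 (y) x 50 mm high, small knob and dark display on its -x face (reaching to x = -98 mm); origin at the centre of its underside. In the middle of its top is a shallow oblong well, 118 mm along x by 64 mm along y, 10 mm deep.
- well_floor (a point): Centre of the well's floor, 40 mm above the heater's origin, axes as the heater's. The block sits here with its y (long) axis along x, either way round, 4 mm clear all round.
- bottle_mat: Fixed round cork mat, 96 mm across and 3 mm thick, on the worktop; origin at the centre of its underside.
- amber_bottle: Loose small amber bottle with a red cap, 44 mm across, 90 mm tall, about 0.14 kg; origin at the centre of its underside, z up. It starts standing on the squaring stop's base plate (underside 6 mm above the worktop), in the space the block needs.
- red_cap_bottle: Bystander: loose white bottle with a red cap, 62 mm across, 145 mm tall, on the worktop; origin at the centre of its underside, z up.
- blue_cap_bottle: Bystander: loose white bottle with a blue cap, 56 mm across, 120 mm tall, standing on the worktop behind the squaring stop (a green tap handle of the sink juts out above it, 230 mm over the worktop, near x 0.64, y 0.28 m); origin at the centre of its underside, z up.
- card_box: Bystander: loose tan card box, 48 (x) x 110 (y) x 46 mm high, lying on the worktop to the right of the sink; origin at the centre of its underside, z up.

How it is judged:
On the way, in this order (a step that is already met when the one before it is completed fails the run):
1. the amber bottle stands upright on the cork mat, let go (horizontal distance between amber_bottle and bottle_mat below 0.027 m and z of amber_bottle in the frame of bottle_mat below 0.008 m and angle between amber_bottle's own z axis and vertical below 0.1 rad and contact force between amber_bottle and the arm below 0.1 N and contact force between amber_bottle and the fingers below 0.1 N), for 0.2 s.
2. the block lies flat on the base plate, flush with both fences, let go (x of heat_block in the frame of squaring_stop between 0.0225 and 0.028 m and y of heat_block in the frame of squaring_stop between 0.0105 and 0.016 m and z of heat_block in the frame of squaring_stop below 0.009 m and angle between the y axis of heat_block and the y axis of squaring_stop, either way round below 0.03 rad and angle between heat_block's own z axis and vertical below 0.04 rad and contact force between heat_block and the arm below 0.1 N and contact force between heat_block and the fingers below 0.1 N), for 0.2 s.
At the end, for the whole second after the job is handed in: Block still and flat on the floor of the heater well: centre within 8 mm, underside within 3 mm of the floor, long axis within 0.1 rad, tilt under 0.05 rad. Amber bottle upright (0.1 rad) and still on the mat, its axis within 27 mm of the mat centre (horizontal distance between heat_block and heater below 0.008 m and z of heat_block in the frame of heater below 0.043 m and angle between the y axis of heat_block and the x axis of heater, either way round below 0.1 rad and angle between heat_block's own z axis and vertical below 0.05 rad and linear speed of each of heat_block, amber_bottle below 0.01 m/s and horizontal distance between amber_bottle and bottle_mat below 0.027 m and z of amber_bottle in the frame of bottle_mat below 0.008 m and angle between amber_bottle's own z axis and vertical below 0.1 rad); the robot touches nothing.
It fails at once if the amber bottle is tipped more than 0.5 rad (angle between amber_bottle's own z axis and vertical above 0.5 rad).
It fails at once if the white bottle with the red cap is moved more than 20 mm or tipped (distance of red_cap_bottle from where it was at the start of the episode above 0.02 m or angle between red_cap_bottle's own z axis and vertical above 0.3 rad).
It fails at once if the white bottle with the blue cap is moved more than 20 mm or tipped (distance of blue_cap_bottle from where it was at the start of the episode above 0.02 m or angle between blue_cap_bottle's own z axis and vertical above 0.3 rad).
It fails at once if the card box is moved more than 20 mm (distance of card_box from where it was at the start of the episode above 0.02 m).
It also fails if it takes over 72 s, if anything falls off the work surface, if the arm or the gripper's body presses on something with over 40 N, if the wrist force passes 120 N, or if a joint passes its speed limit or range.

ROBOT

A 6-joint arm with a two-finger parallel gripper is mounted at the origin on a cart in front of the work surface, level with it; the furniture and walls round the work are solid. World frame = base frame: x ahead of the robot, y to its left, z up, the work surface at z = 0. Lengths are in m, angles in rad, forces in N, time in s.
With the tool pointing down it reaches from about 0.15 to 0.775 m from the base axis. Payload 6.1 kg.
Tool frame: the origin (TCP) lies between the finger pads; the fingertips stand 19 mm ahead of it and the grasp point (between the pads) is the TCP (arm.tip_reach is the z of the fingertips in the tool frame, in m); z points along the fingers, y is the line along which they close (so a half turn about z gives the same grasp; the last joint's range is limited). The gripper opens to 85 mm and grips with 20 to 120 N. Pads are 22 mm wide; open, the fingers measure 114 mm over their backs; the gripper's body (76 mm by 85 mm) begins 54 mm behind the grasp point. The pads swing forward as they close: fully open they stand 13 mm farther back than shut.
Start: joints at [-1.134, 0.126, -0.04, 1.405, 0, 1.571], TCP at [0.222, -0.476, 0.211] pointing down, gripper open.
Joint ranges: [-2.72, 2.72], [-0.95, 1.95], [-1.27, 1.35], [-1.78, 2.02], [-1.46, 1.47], [-3.14, 3.14]. Speed limits (rad/s): [2.39, 2.39, 3.01, 3.14, 3.14, 3.14].

INTERFACE

Orientations are given as a 3x3 rotation matrix whose columns are the frame's x, y, z axes.
In Python, from rig import arm gives the robot as it stands.
- The arm moves only by the shell command python3 shift.py 'ROWS'. ROWS is rows parted by semicolons, their numbers by spaces, 1 to 12 of them, each of 7 numbers: dx, dy, dz in m, then a rotation vector rx, ry, rz in rad, then the finger opening in m; each row is the pose to reach, as a shift and turn from the pose commanded when the command began, along the tool's axes at that moment; what a row does not reach only later rows make up. A row lasts 1/8 s, in which the tool goes at most 0.0625 m and 0.188 rad, less where a joint would pass 70% of its speed; a pose out of reach is approached as far as the arm can. The fingers move at their own pace and stop on an object; the grip force is fixed at half the most. Time passes only in rows, so rows that do not move let the fingers close. It prints the time, the measured TCP pose, the force, the opening and the grip force at its end.
- arm.get_obs(): the state, without advancing time (a new reading comes with each control period).
- arm.snapshot(name): name is "side" or "top" or "wrist"; returns a dict with "frame" (400x640x3 uint8, red, green, blue), "mtx" (3x3 intrinsics, pixels), "eye" and "orientation" of the camera in the world; the wrist camera has in their place "tool_from_camera" (4x4, takes a point from camera to tool coordinates, whose origin is the TCP and whose axes are the flange's). Camera axes: x right, y down, z forward; pixel columns grow to the right and rows downward; lengths in m; the calibration is good to about 2 mm. A picture is of the moment at which its call begins: read the wrist's pose just before it. There is no depth.
- arm.sign_off(): hands the job in; it is judged then, once.
The state is a dict: "time_s": time; "joint_positions": joint angles; "dq": joint speeds; "tau": joint torques, N m; "tool_pos": TCP position; "ee_rot": TCP orientation; "force": force on the tool from outside, world axes, zero at the start; "torque": the same for the moment, N m; "finger_gap": finger opening in m; "grasp_force": force on a finger pad.
Only numpy, scipy, OpenCV 4.12 (cv2) and the standard library are available. Lean on these libraries where they do the work, as an engineer would, in place of code of your own. Each camera call takes 0.05 s, during which the arm holds its last target. There are 200 camera calls.

## Working session

There is one attempt and no reset: what is moved stays moved. The work goes in short steps, Python scripts to look and compute and a shell command to move; the robot and the scene stay as the last step left them, time stands still between calls to the robot, and variables do not carry over. Pictures are saved under pics/ and viewed, at most 10 in all, crops included, and the job is handed in when it is done.

```bash
ls; mkdir -p pics; python3 - <<'E'
from rig import arm
import cv2,numpy as np
for n in("top","side"):
    s=arm.snapshot(n); cv2.imwrite(f"pics/{n}0.png",s["frame"][...,::-1]); print(n,s["mtx"].tolist(),s["eye"],np.round(s["orientation"],4).tolist())
o=arm.get_obs();print(o["tool_pos"],np.round(o["ee_rot"],3).tolist(),o["time_s"],arm.tip_reach)
E
```

```text
pics
rig.py
shift.py
top [[400.0061788195148, 0.0, 321.4857558239634], [0.0, 400.0061788195148, 197.44720826581423], [0.0, 0.0, 1.0]] [ 0.40815063 -0.06317853  1.10157176] [[-0.0066, -0.993, 0.1179], [-0.9999, 0.0056, -0.0088], [0.0081, -0.118, -0.993]]
side [[385.22237083758426, 0.0, 319.3605841191067], [0.0, 385.22237083758426, 195.83565188180518], [0.0, 0.0, 1.0]] [ 0.31062025 -0.9139659   1.05605548] [[0.9651, -0.1907, 0.1796], [-0.2617, -0.7276, 0.6341], [0.0098, -0.659, -0.7521]]
[ 0.22192761 -0.47536462  0.21041296] [[0.906, 0.423, -0.001], [0.423, -0.906, 0.001], [0.0, -0.001, -1.0]] 0.1 0.019
```

View pics/top0.png

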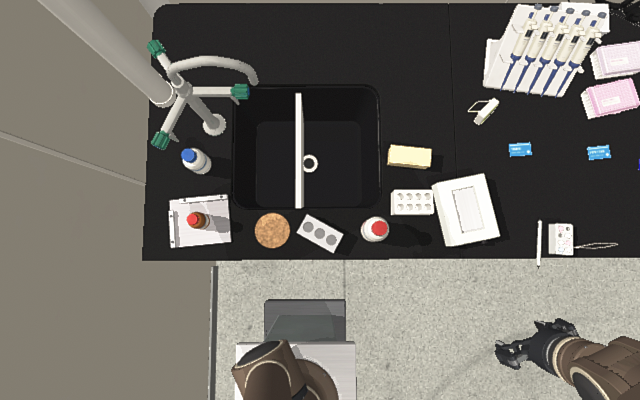

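View pics/side0.png

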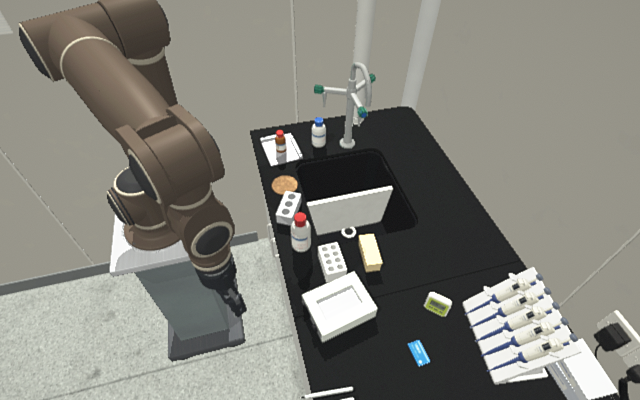

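Top view: stop around (200,220) with the bottle at (197,219), mat (272,230), block (320,233), red-cap bottle (375,229), heater (467,210). The side view confirms this layout. Next I'll zoom on the stop and heater and measure contours.

```bash
cat > h.py <<'E'
from rig import arm
import cv2,numpy as np
def shot(n): return arm.snapshot(n)
def ray(s,uv,z):
    uv=np.atleast_2d(np.asarray(uv,float)); d=np.c_[uv,np.ones(len(uv))]@np.linalg.inv(s["mtx"]).T@np.asarray(s["orientation"]).T
    return (s["eye"]+d*((z-s["eye"][2])/d[:,2:]))
def proj(s,p):
    c=(np.atleast_2d(p)-s["eye"])@np.asarray(s["orientation"]); q=c@s["mtx"].T; return q[:,:2]/q[:,2:]
def blobs(m,amin=60): 
    c,_=cv2.findContours(m.astype(np.uint8),cv2.RETR_EXTERNAL,cv2.CHAIN_APPROX_NONE); return [k for k in c if cv2.contourArea(k)>amin]
def rect(s,k,z):
    p=ray(s,k[:,0,:],z)[:,:2]; (c,w,a)=cv2.minAreaRect((p*1000).astype(np.float32)); return np.round(c,1),np.round(w,1),round(a,1)
E
python3 - <<'E'
from h import *
s=shot("top");f=s["frame"];hsv=cv2.cvtColor(f,cv2.COLOR_RGB2HSV)
a=cv2.resize(f[185:255,160:350],None,fx=4,fy=4,interpolation=cv2.INTER_CUBIC)
b=cv2.resize(f[165:255,350:510],None,fx=3,fy=3,interpolation=cv2.INTER_CUBIC)
im=np.zeros((280+270,760,3),np.uint8);im[:280]=a;im[280:,:480]=b
cv2.imwrite("pics/z1.png",im[...,::-1])
H,S,V=[hsv[...,i] for i in range(3)]
roi=np.zeros(H.shape,bool);roi[170:262,150:510]=1
for nm,m,z in(("white",(S<50)&(V>90)&roi,.044),("mat",(H<25)&(S>70)&(V>60)&roi,.003),("red",((H<6)|(H>174))&(S>140)&(V>90)&roi,.09)):
  for k in blobs(m,30):
    print(nm,cv2.boundingRect(k),cv2.contourArea(k),*rect(s,k,z))
E
```

```text
white (150, 259, 360, 3) 389.0 [368.9 -94.2] [938.8   5.2] 89.6
white (361, 216, 28, 26) 528.0 [ 450.5 -212.1] [71.5 66.1] 89.0
white (296, 214, 48, 39) 892.0 [439.3 -66.9] [112.1  58.3] 60.6
white (168, 194, 63, 54) 2842.0 [474.8 251.6] [130.3 159.7] 5.2
white (390, 173, 110, 74) 4581.5 [ 488.5 -393.3] [176.8 274. ] 10.3
white (295, 170, 20, 39) 310.0 [557.  -27.2] [ 51.  102.4] 89.7
white (192, 170, 17, 4) 35.0 [605.5 252.3] [42.7  8.1] 89.7
mat (371, 221, 17, 15) 172.0 [ 453.4 -230.2] [44.  38.3] 89.7
mat (254, 212, 36, 37) 972.0 [450.   63.1] [96.  97.2] 63.4
mat (186, 212, 20, 16) 215.5 [479.7 272.9] [52.  41.1] 89.6
red (372, 221, 15, 14) 147.5 [ 451. -217.] [35.6 32.8] 89.6
red (187, 214, 12, 11) 89.0 [475.4 253.8] [28.1 25.3] 89.7
```

View pics/z1.png

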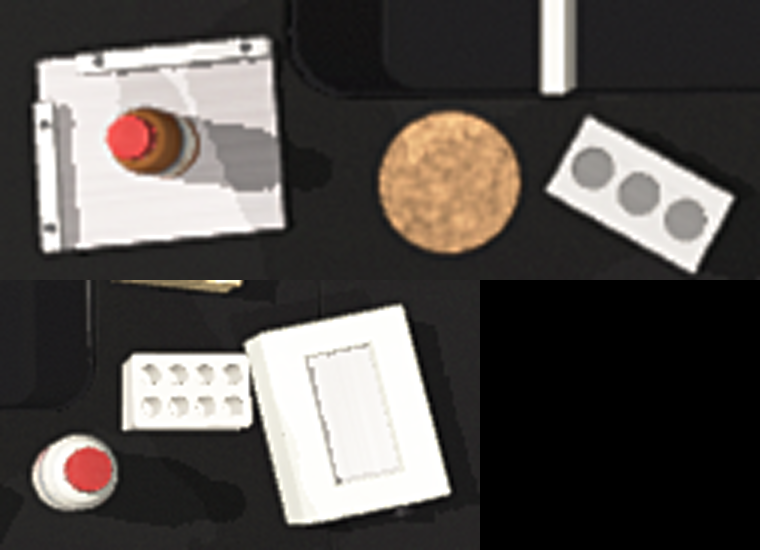

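The zoom shows the long fence on the +x side (image top) and the short fence on the +y side (image left), so the stop's yaw is about +5°. The block's long axis is at about 61°, and the heater well's long axis is near +12°. Next I'll refine the estimates and work out the first move.

```bash
cat >> h.py <<'E'
def go(pos,yaw=None,o=None):
    """shift in tool axes to TCP pos; tool x axis at yaw (deg), tool pointing down"""
    from scipy.spatial.transform import Rotation as R
    o=o or arm.get_obs(); M=np.asarray(o["ee_rot"]); d=M.T@(np.asarray(pos)-o["tool_pos"])
    if yaw is None: r=np.zeros(3)
    else:
        c,s_=np.cos(np.radians(yaw)),np.sin(np.radians(yaw)); T=np.array([[c,s_,0],[s_,-c,0],[0,0,-1.]])
        r=R.from_matrix(M.T@T).as_rotvec()
    print("row",np.round(d,4),np.round(r,4),"rows",np.ceil(max(np.linalg.norm(d)/.0625,np.linalg.norm(r)/.188)))
def wshot():
    o=arm.get_obs(); s=dict(arm.snapshot("wrist")); T=np.asarray(s["tool_from_camera"]); M=np.asarray(o["ee_rot"])
    s["orientation"]=M@T[:3,:3]; s["eye"]=np.asarray(o["tool_pos"])+M@T[:3,3]; return s
E
python3 - <<'E'
from h import *
s=shot("top");f=s["frame"];hsv=cv2.cvtColor(f,cv2.COLOR_RGB2HSV);H,S,V=[hsv[...,i].astype(int) for i in range(3)]
print("bottle",ray(s,[(192.5,219)],.096),"blue",ray(s,[(188,155)],.12))
# heater well corners from the zoom
z=np.array([(308,355),(370,345),(403,472),(338,482)])-[0,280]; p=ray(s,z/3+[350,165],.05)[:,:2]
print(p, p.mean(0))
c=np.array([(405,305),(450,492),(288,524),(248,345)])-[0,280];print(ray(s,c/3+[350,165],.05)[:,:2])
go((.477,.254,.2),95)
E
```

```text
bottle [[0.47494228 0.25191016 0.096     ]] blue [[0.63328921 0.26061165 0.12      ]]
[[ 0.55105234 -0.42162377]
 [ 0.55971304 -0.47723945]
 [ 0.44704174 -0.5004823 ]
 [ 0.43866154 -0.4428806 ]] [ 0.49911717 -0.46055653]
[[ 0.59557551 -0.51040698]
 [ 0.42931611 -0.54082067]
 [ 0.40244259 -0.39739042]
 [ 0.56029621 -0.36864607]]
row [ 0.5397 -0.5531  0.0112] [-9.0000e-04 -7.0000e-04 -1.2212e+00] rows 13.0
```

```bash
python3 shift.py '0.54 -0.553 0 0 0 -1.22 0.085;0.54 -0.553 0 0 0 -1.22 0.085;0.54 -0.553 0 0 0 -1.22 0.085;0.54 -0.553 0 0 0 -1.22 0.085;0.54 -0.553 0 0 0 -1.22 0.085;0.54 -0.553 0 0 0 -1.22 0.085;0.54 -0.553 0 0 0 -1.22 0.085;0.54 -0.553 0 0 0 -1.22 0.085;0.54 -0.553 0 0 0 -1.22 0.085;0.54 -0.553 0 0 0 -1.22 0.085;0.54 -0.553 0 0 0 -1.22 0.085;0.54 -0.553 0 0 0 -1.22 0.085'
python3 - <<'E'
from h import *
s=wshot();cv2.imwrite("pics/w1.png",s["frame"][...,::-1]);print(s["eye"],np.round(s["orientation"],3).tolist())
go((.475,.252,.2),95)
E
```

```text
time_s: 1.7
tool_pos: [0.4701, 0.2344, 0.211]
ee_rot: [[-0.087, 0.996, 0.0], [0.996, 0.087, -0.0], [-0.0, 0.0, -1.0]]
force: [1.6, -0.6, 0.6]
finger_gap: 0.0852
grasp_force: 0.0
[0.46393001 0.3073044  0.37334807] [[0.996, 0.084, 0.025], [0.088, -0.955, -0.283], [-0.0, 0.284, -0.959]]
row [0.0112 0.0039 0.0094] [ 0.0001 -0.0036  0.0029] rows 1.0
```

View pics/w1.png

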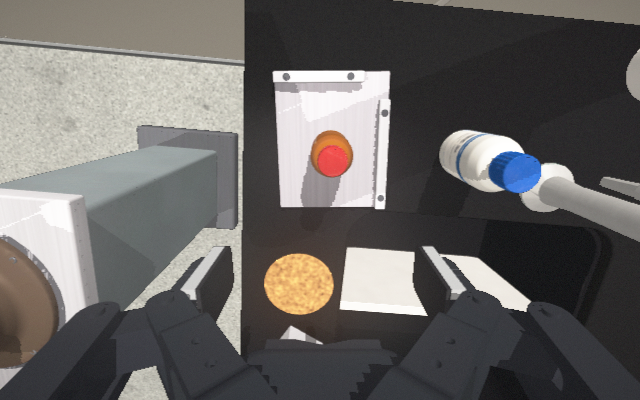

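The wrist view shows the plate at columns 275–390 and rows 70–208, the short fence along its top (+y) and the long fence on its right (+x). The bottle's cap is at (333,160) and the mat at (299,284). I'll fit the plate's free edges and triangulate.

```bash
python3 - <<'E'
from h import *
s=wshot();f=s["frame"];hsv=cv2.cvtColor(f,cv2.COLOR_RGB2HSV);H,S,V=[hsv[...,i].astype(int) for i in range(3)]
V=V.astype(float)
def cross(a,th=90):  # subpixel first dark->bright
    i=np.argmax(a>th); return i-1+(th-a[i-1])/(a[i]-a[i-1])
L=np.array([(255+cross(V[r,255:330]),r) for r in range(90,195)])
B=np.array([(c,225-cross(V[200:226,c][::-1])) for c in range(290,368)])
for n,P,dz in(("L",L,.006),("B",B,.006)):
    p=ray(s,P,dz)[:,:2]; vx,vy,x0,y0=cv2.fitLine(p.astype(np.float32),cv2.DIST_HUBER,0,.01,.01).ravel()
    print(n,np.degrees(np.arctan2(vy,vx)),x0,y0, "resid",np.std((p-[x0,y0])@[-vy,vx]))
    if n=="L": l=(vx,vy,x0,y0)
    else: b=(vx,vy,x0,y0)
A=np.array([[l[1],-l[0]],[b[1],-b[0]]]);c=np.linalg.solve(A,[A[0]@l[2:],A[1]@b[2:]]);print("corner(-65,-80)",c)
for yaw in (np.radians(4.8),np.arctan2(b[1],b[0])):
    R=np.array([[np.cos(yaw),-np.sin(yaw)],[np.sin(yaw),np.cos(yaw)]]);o=c-R@[-.065,-.08]
    print("stop",np.degrees(yaw),o,"spot",o+R@[.025,.013])
t=shot("top")
for q in(((H<25)&(S>70)&(V>60)),):
  for k in blobs(q,150):
    if k[:,0,0].min()>240 and k[:,0,1].max()<330: print("mat?",cv2.boundingRect(k),*rect(s,k,.003))
m=((H<6)|(H>174))&(S>150)&(V>120)
for k in blobs(m,60):
    e=cv2.minEnclosingCircle(k)[0];print("cap",e,ray(s,[e],.096))
# plate edge overlay check in top view
R=np.array([[np.cos(.0838),-np.sin(.0838)],[np.sin(.0838),np.cos(.0838)]])
E
```

```text
L -84.80348 0.412333 0.26433235 resid 0.00018572436542066154
B 5.349513 0.4821072 0.1831256 resid 0.00011373619049470864
corner(-65,-80) [0.42024523 0.17733292]
stop 4.8 [0.47832304 0.26249141] spot [0.50214755 0.27753776]
stop 5.349513 [0.47750364 0.2630445 ] spot [0.50118275 0.27831865]
mat? (261, 258, 71, 65) [451.4  66.4] [98.2 97.2] 66.6
mat? (308, 136, 43, 48) [479.2 248.6] [55.6 51.7] 69.1
cap (329.478515625, 167.30368041992188) [[0.47667347 0.2586944  0.096     ]]
```

```bash
python3 - <<'E'
from h import *
go((.476,.254,.054),95.3)
E
```

```text
row [0.0188 0.008  0.1557] [-0.0019  0.0006 -0.0025] rows 3.0
```

```bash
python3 shift.py '0.019 0.008 0.03 0 0 0 0.085;0.019 0.008 0.09 0 0 0 0.085;0.019 0.008 0.13 0 0 0 0.085;0.019 0.008 0.155 0 0 0 0.085;0.019 0.008 0.155 0 0 0 0.085;0.019 0.008 0.155 0 0 0 0.03;0.019 0.008 0.155 0 0 0 0.03;0.019 0.008 0.155 0 0 0 0.03;0.019 0.008 0.155 0 0 0 0.03;0.019 0.008 0.155 0 0 0 0.03;0.019 0.008 0.155 0 0 0 0.03'
```

```text
time_s: 3.22
tool_pos: [0.478, 0.2527, 0.0589]
ee_rot: [[-0.086, 0.996, 0.005], [0.996, 0.086, 0.002], [0.002, 0.005, -1.0]]
force: [-0.6, -0.9, 9.6]
finger_gap: 0.0332
grasp_force: 76.4
```

```bash
python3 - <<'E'
from h import *
s=wshot();t=shot("side");print(arm.get_obs()["finger_gap"],arm.get_obs()["force"])
f=s["frame"][60:400,160:560]; g=cv2.resize(t["frame"][100:190,230:350],None,fx=3.3,fy=3.3)
im=np.zeros((340,800,3),np.uint8);im[:,:400]=f;im[:297,400:796]=g[:297,:396]
cv2.imwrite("pics/w2.png",im[...,::-1])
E
```

```text
0.03306947170929864 [-0.59090007 -1.15690836 10.64318051]
```

View pics/w2.png

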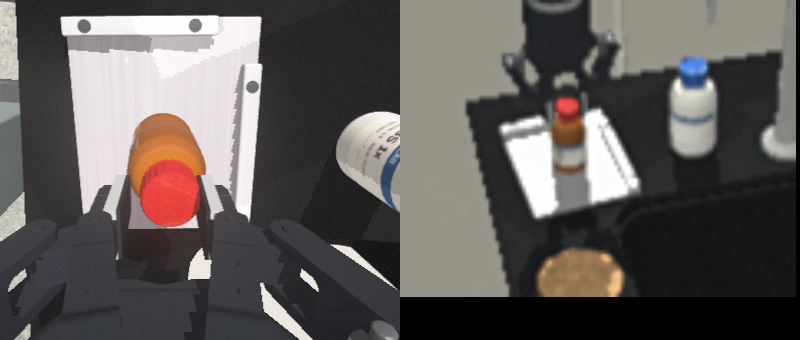

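```bash
python3 - <<'E'
from h import *
t=shot("side");o=arm.get_obs();s=wshot()
T=np.array(o["tool_pos"]);M=np.array(o["ee_rot"])
f=t["frame"];hsv=cv2.cvtColor(f,cv2.COLOR_RGB2HSV);H,S,V=[hsv[...,i].astype(int) for i in range(3)]
for k in blobs(((H<6)|(H>174))&(S>150)&(V>90),10): print("cap side",cv2.boundingRect(k))
print("tips",proj(t,[T+M@[0,y,.019] for y in(-.02,.02)]).round(1),"plate corners",proj(t,[[.42025,.1773,.006]]).round(1))
print("bottle pred base,top",proj(t,[[.477,.254,.006],[.477,.254,.096],[.477,.23,.096]]).round(1))
f=s["frame"];hsv=cv2.cvtColor(f,cv2.COLOR_RGB2HSV);H,S,V=[hsv[...,i].astype(int) for i in range(3)]
for k in blobs(((H<4)|(H>176))&(S>150)&(V>90),100): print("cap wrist",cv2.boundingRect(k),ray(s,[cv2.minEnclosingCircle(k)[0]],.096))
print("wrist pred",proj(s,[[.477,.254,.096],T+M@[0,-.02,.019],T+M@[0,.02,.019]]).round(1))
E
```

```text
cap side (295, 212, 11, 15)
cap side (277, 130, 7, 7)
tips [[275.9 143.9]
 [285.6 141.7]] plate corners [[270.6 164.3]]
bottle pred base,top [[281.  149. ]
 [279.5 131.6]
 [280.7 135.5]]
cap wrist (300, 220, 60, 66) [[0.48017161 0.26162857 0.096     ]]
wrist pred [[320.8 267.2]
 [291.  223.9]
 [354.2 224. ]]
```

The picture shows the bottle upright between the fingers, with the cap at about (330,255) in the full wrist frame. The 33 mm gap doesn't match the 44 mm diameter, so I'll check how far the bottle sits from the TCP.

```bash
python3 - <<'E'
from h import *
s=wshot();t=shot("side")
for n,v in(("w",s),("s",t)):
    f=v["frame"];hsv=cv2.cvtColor(f,cv2.COLOR_RGB2HSV);H,S,V=[hsv[...,i].astype(int) for i in range(3)]
    m=((H>=4)&(H<22)&(S>120)&(V>40))
    m[:, :240]=0; m[:,400:]=0
    if n=="s": m[165:]=0
    for k in blobs(m,15): 
        b=cv2.boundingRect(k);print(n,"amber",b)
        if n=="w":
            top=k[k[:,0,1].argmin(),0];print(top,"far edge",ray(v,[top],.006))
            for r in(180,190,200,210,220):
                q=k[k[:,0,1]==r][:,0,0]; print(r,q.min(),q.max()) if len(q) else 0
o=arm.get_obs();T=np.array(o["tool_pos"])
for z in(.096,.076,.056,.036,.006): print(z,proj(s,[[.478,.2535,z],[.478-.022,.2535,z],[.5,.2535,z]]).round(0).tolist(),proj(t,[[.478,.2535,z]]).round(1))
c=cv2.resize(t["frame"][85:170,250:320],None,fx=7,fy=7,interpolation=cv2.INTER_CUBIC);cv2.imwrite("pics/s3.png",c[...,::-1])
E
```

```text
w amber (288, 173, 77, 85)
[320 173] far edge [[0.47417876 0.27799549 0.006     ]]
180 304 342
190 300 349
200 298 354
210 292 359
220 290 363
s amber (276, 135, 10, 9)
0.096 [[323.0, 268.0], [275.0, 265.0], [371.0, 272.0]] [[279.8 131.6]]
0.076 [[323.0, 249.0], [280.0, 245.0], [365.0, 252.0]] [[280.1 135.7]]
0.056 [[323.0, 233.0], [285.0, 230.0], [360.0, 236.0]] [[280.4 139.6]]
0.036 [[322.0, 221.0], [288.0, 218.0], [356.0, 223.0]] [[280.8 143.4]]
0.006 [[322.0, 206.0], [293.0, 203.0], [352.0, 208.0]] [[281.3 149.1]]
```

View pics/s3.png

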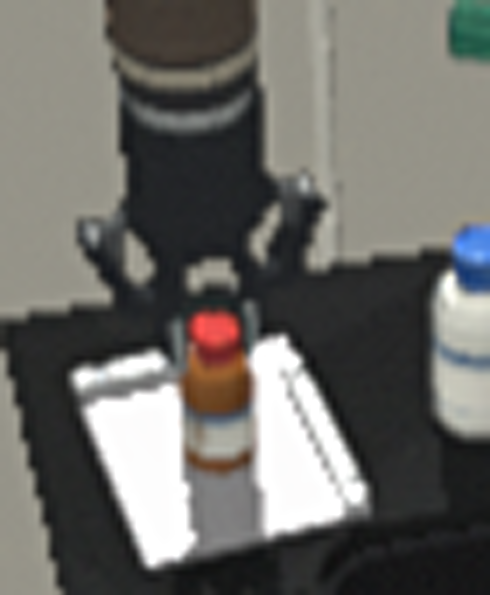

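The side view shows the pad tips at shoulder/cap height on an upright bottle: the grip is too high and slipping upward. I'll open, lower about 11 mm and grip again.

```bash
python3 shift.py '0 0 -0.003 0 0 0 0.085;0 0 -0.003 0 0 0 0.085;0 0 -0.003 0 0 0 0.085;0 0 -0.003 0 0 0 0.085;0 0 0 0 0 0 0.085'; python3 - <<'E'
from h import *
s=wshot();f=s["frame"];hsv=cv2.cvtColor(f,cv2.COLOR_RGB2HSV);H,S,V=[hsv[...,i].astype(int) for i in range(3)]
for k in blobs(((H<4)|(H>176))&(S>150)&(V>90),100): print("cap wrist",cv2.boundingRect(k))
go((.478,.255,.046),95.3); print(arm.get_obs()["force"])
E
```

```text
time_s: 4.15
tool_pos: [0.4763, 0.2518, 0.056]
ee_rot: [[-0.086, 0.996, 0.0], [0.996, 0.086, 0.0], [0.0, 0.0, -1.0]]
force: [-0.4, 0.6, -0.2]
finger_gap: 0.0851
grasp_force: 0.0
cap wrist (295, 219, 62, 68)
row [0.0031 0.0023 0.0094] [-0.0006  0.0003 -0.0065] rows 1.0
[-0.1137101  -0.23647008 -0.1858826 ]
```

```bash
python3 shift.py '0.003 0.002 0.01 0 0 0 0.085;0.003 0.002 0.01 0 0 0 0.085;0.003 0.002 0.01 0 0 0 0.04;0.003 0.002 0.01 0 0 0 0.04;0.003 0.002 0.01 0 0 0 0.04;0.003 0.002 0.01 0 0 0 0.04;0.003 0.002 0.01 0 0 0 0.04;0.003 0.002 0.01 0 0 0 0.04'
```

```text
time_s: 5.2
tool_pos: [0.4782, 0.2551, 0.0468]
ee_rot: [[-0.086, 0.996, 0.001], [0.996, 0.086, 0.001], [0.0, 0.001, -1.0]]
force: [-1.6, -1.1, 5.8]
finger_gap: 0.0412
grasp_force: 60.6
```

```bash
python3 shift.py '0 0 0 0 0 0 0.06;0 0 0 0 0 0 0.06;0 0 0.003 0 0 0 0.06;0 0 0.003 0 0 0 0.06;0 0 0.003 0 0 0 0.04;0 0 0.003 0 0 0 0.04;0 0 0.003 0 0 0 0.04;0 0 0.003 0 0 0 0.04;0 0 0.003 0 0 0 0.04'
```

```text
time_s: 6.32
tool_pos: [0.4781, 0.2551, 0.0433]
ee_rot: [[-0.086, 0.996, 0.0], [0.996, 0.086, 0.0], [0.0, 0.0, -1.0]]
force: [-1.6, -0.3, 4.1]
finger_gap: 0.0417
grasp_force: 60.8
```

```bash
python3 shift.py '0 0 -0.01 0 0 0 0.035;0 0 -0.025 0 0 0 0.035;0 0 -0.05 0 0 0 0.035;0 0 -0.05 0 0 0 0.035'; python3 - <<'E'
from h import *
s=wshot();f=s["frame"];hsv=cv2.cvtColor(f,cv2.COLOR_RGB2HSV);H,S,V=[hsv[...,i].astype(int) for i in range(3)]
for k in blobs(((H<4)|(H>176))&(S>150)&(V>90),100): print("cap wrist",cv2.boundingRect(k))
go((.451,.065,.097),95.3)
E
```

```text
time_s: 6.82
tool_pos: [0.4795, 0.2557, 0.0956]
ee_rot: [[-0.086, 0.996, 0.004], [0.996, 0.086, 0.002], [0.002, 0.004, -1.0]]
force: [0.5, 0.7, -1.6]
finger_gap: 0.0417
grasp_force: 60.9
cap wrist (289, 235, 69, 76)
row [-0.1873 -0.044  -0.0031] [ 0.0022 -0.0009 -0.0065] rows 4.0
```

```bash
python3 shift.py '-0.045 -0.01 0 0 0 0 0.035;-0.09 -0.02 0 0 0 0 0.035;-0.14 -0.033 0 0 0 0 0.035;-0.17 -0.04 0 0 0 0 0.035;-0.188 -0.044 0 0 0 0 0.035;-0.188 -0.044 0.02 0 0 0 0.035;-0.188 -0.044 0.04 0 0 0 0.035;-0.188 -0.044 0.048 0 0 0 0.035;-0.188 -0.044 0.048 0 0 0 0.035'; python3 -c "
from h import *
go((.451,.065,.0405),95.3)"
```

```text
time_s: 8.0
tool_pos: [0.4495, 0.0638, 0.0443]
ee_rot: [[-0.086, 0.996, -0.002], [0.996, 0.086, -0.0], [-0.0, -0.002, -1.0]]
force: [-0.5, 0.2, -1.1]
finger_gap: 0.0419
grasp_force: 61.0
row [0.0011 0.0016 0.0038] [-0.0018  0.0001 -0.0064] rows 1.0
```

```bash
python3 shift.py '0 0 0.002 0 0 0 0.035;0 0 0.004 0 0 0 0.035;0 0 0.004 0 0 0 0.035'; 
```

```text
time_s: 8.38
tool_pos: [0.4504, 0.064, 0.0413]
ee_rot: [[-0.086, 0.996, 0.0], [0.996, 0.086, 0.0], [0.0, 0.0, -1.0]]
force: [-0.4, 0.1, -1.4]
finger_gap: 0.0418
grasp_force: 61.0
```

```bash
python3 shift.py '0 0 0.001 0 0 0 0.035;0 0 0.002 0 0 0 0.035;0 0 0.002 0 0 0 0.035'; 
```

```text
time_s: 8.75
tool_pos: [0.4505, 0.064, 0.0403]
ee_rot: [[-0.086, 0.996, 0.001], [0.996, 0.086, 0.0], [0.0, 0.001, -1.0]]
force: [-3.0, -0.4, 7.4]
finger_gap: 0.0419
grasp_force: 61.9
```

```bash
python3 shift.py '0 0 0 0 0 0 0.06;0 0 0 0 0 0 0.085;0 0 0 0 0 0 0.085;0 0 -0.03 0 0 0 0.085;0 0 -0.08 0 0 0 0.085;0 0 -0.14 0 0 0 0.085;0 0 -0.18 0 0 0 0.085;0 0 -0.18 0 0 0 0.085'; python3 - <<'E'
from h import *
t=shot("top");f=t["frame"];hsv=cv2.cvtColor(f,cv2.COLOR_RGB2HSV);H,S,V=[hsv[...,i].astype(int) for i in range(3)]
for k in blobs(((H<4)|(H>176))&(S>150)&(V>90),30): print("cap",cv2.boundingRect(k),ray(t,[cv2.minEnclosingCircle(k)[0]],.093))
t=shot("side");f=t["frame"];hsv=cv2.cvtColor(f,cv2.COLOR_RGB2HSV);H,S,V=[hsv[...,i].astype(int) for i in range(3)]
for k in blobs(((H<4)|(H>176))&(S>150)&(V>90),10): print("side cap",cv2.boundingRect(k))
print(proj(t,[[.451,.065,.003],[.451,.065,.093]]))
go((.439,-.067,.22),60.6)
E
```

```text
time_s: 9.75
tool_pos: [0.452, 0.0641, 0.2223]
ee_rot: [[-0.086, 0.996, 0.006], [0.996, 0.086, 0.001], [0.0, 0.006, -1.0]]
force: [-0.2, 0.1, -0.7]
finger_gap: 0.0851
grasp_force: 0.0
cap (266, 225, 8, 10) [[0.44747852 0.06254967 0.093     ]]
cap (372, 221, 15, 14) [[ 0.45087804 -0.21688606  0.093     ]]
side cap (295, 212, 11, 15)
side cap (278, 164, 9, 9)
[[284.25848348 183.75059094]
 [282.77135789 166.48071016]]
row [-0.1294 -0.0225 -0.0013] [ 1.000e-04 -0.000e+00  5.991e-01] rows 4.0
```

```bash
python3 shift.py '-0.129 -0.022 0 0 0 0.6 0.085;-0.129 -0.022 0 0 0 0.6 0.085;-0.129 -0.022 0 0 0 0.6 0.085;-0.129 -0.022 0 0 0 0.6 0.085;-0.129 -0.022 0 0 0 0.6 0.085'; python3 - <<'E'
from h import *
s=wshot();f=s["frame"];hsv=cv2.cvtColor(f,cv2.COLOR_RGB2HSV);H,S,V=[hsv[...,i].astype(int) for i in range(3)]
m=(S<45)&(V>120)
pc=proj(s,[[.439,-.067,.044]])[0]; print(pc)
for k in blobs(m,500):
    if cv2.pointPolygonTest(k,tuple(map(float,pc)),True)>-40: print(cv2.boundingRect(k),*rect(s,k,.044), cv2.approxPolyDP(k,8,True)[:,0].tolist())
cv2.imwrite("pics/w4.png",f[...,::-1]); print(arm.get_obs()["tool_pos"])
E
```

```text
time_s: 10.48
tool_pos: [0.439, -0.066, 0.2181]
ee_rot: [[0.489, 0.872, -0.002], [0.872, -0.489, 0.0], [-0.0, -0.002, -1.0]]
force: [-0.0, -0.9, -1.0]
finger_gap: 0.085
grasp_force: 0.0
[323.98931333 172.3481529 ]
(299, 118, 53, 99) [441.2 -64.2] [111.   57.1] 60.7 [[299, 119], [300, 216], [348, 216], [351, 120]]
[ 0.43919349 -0.06579143  0.21835735]
```

View pics/w4.png

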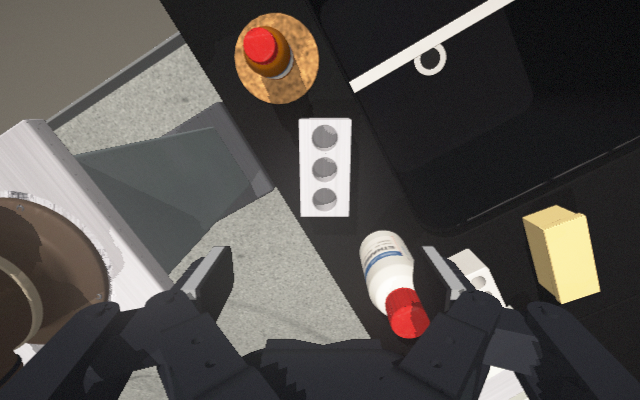

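The block is at (325,168) in the wrist frame, its sides aligned with the tool, and the bottle stands on the mat at (277,55). I'll descend to grip it.

```bash
python3 -c "
from h import *
go((.4403,-.0655,.031),60.7)"
```

```text
row [0.0009 0.0011 0.1874] [-0.0013  0.0004  0.001 ] rows 3.0
```

```bash
python3 shift.py '0.001 0.001 0.06 0 0 0 0.085;0.001 0.001 0.12 0 0 0 0.085;0.001 0.001 0.16 0 0 0 0.085;0.001 0.001 0.187 0 0 0 0.085;0.001 0.001 0.187 0 0 0 0.085;0.001 0.001 0.187 0 0 0 0.05;0.001 0.001 0.187 0 0 0 0.05;0.001 0.001 0.187 0 0 0 0.05;0.001 0.001 0.187 0 0 0 0.05;0.001 0.001 0.187 0 0 0 0.05'
```

```text
time_s: 11.78
tool_pos: [0.4409, -0.0662, 0.0323]
ee_rot: [[0.492, 0.871, 0.0], [0.871, -0.492, -0.0], [0.0, 0.0, -1.0]]
force: [-0.3, -0.5, -0.4]
finger_gap: 0.05
grasp_force: 0.0
```

```bash
python3 - <<'E'
from h import *
s=wshot();t=shot("side");o=arm.get_obs();print(o["finger_gap"],o["grasp_force"],o["force"])
f=s["frame"][80:400,160:480]; g=cv2.resize(t["frame"][160:240,250:350],None,fx=4,fy=4,interpolation=cv2.INTER_CUBIC)
im=np.zeros((320,720,3),np.uint8);im[:,:320]=f;im[:,320:]=g
cv2.imwrite("pics/w5.png",im[...,::-1])
E
```

```text
0.049836718645915656 0.0 [ 0.43735426 -0.39033551  0.33810515]
```

View pics/w5.png

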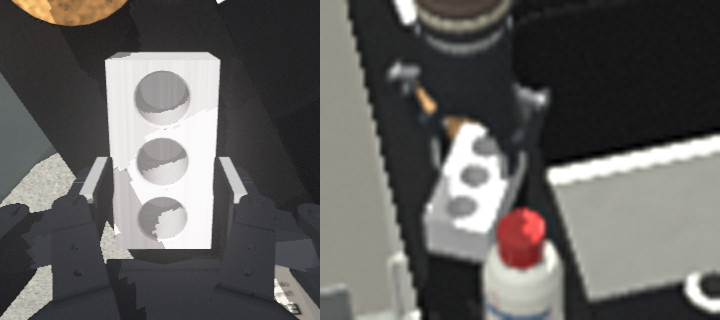

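Both fingers straddle the block, centred across its width but not touching it yet, so the opening reads low. I'll close further.

```bash
python3 shift.py '0 0 0 0 0 0 0.03;0 0 0 0 0 0 0.03;0 0 0 0 0 0 0.03;0 0 0 0 0 0 0.03'
```

```text
time_s: 12.38
tool_pos: [0.4408, -0.0661, 0.0321]
ee_rot: [[0.492, 0.871, 0.0], [0.871, -0.492, 0.0], [0.0, 0.0, -1.0]]
force: [0.6, -0.0, 0.3]
finger_gap: 0.0299
grasp_force: 0.0
```

```bash
python3 - <<'E'
from h import *
s=wshot();K=s["mtx"];T=np.array(s["tool_from_camera"]);print(np.round(K,1).tolist(),np.round(T,4).tolist())
for (l,r,v,g) in((232,423,249,.085),):
    d=K[0,0]*g/(r-l); 
    for u in(l,r): print((T@np.r_[np.linalg.inv(K)@[u,v,1]*d,1])[:3])
cv2.imwrite("pics/w6.png",s["frame"][160:400,160:480,::-1])
E
```

```text
[[307.6, 0.0, 322.9], [0.0, 307.6, 194.4], [0.0, 0.0, 1.0]] [[0.0013, -0.9588, -0.2839, 0.0731], [1.0, 0.0013, -0.0001, -0.0004], [0.0005, -0.2839, 0.9588, -0.1623], [0.0, 0.0, 0.0, 1.0]]
[ 0.01086756 -0.04082851 -0.03798235]
[ 0.01097408  0.04417141 -0.03794195]
```

View pics/w6.png

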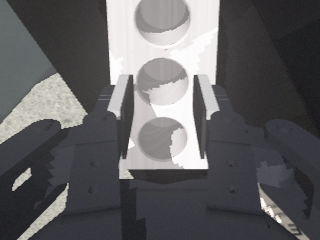

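Measured from the picture, the fingertips are 25–38 mm farther back than the stated reach. That explains the high bottle grip and the miss here: the pads closed above the block. I'll open, descend in small steps watching the force, and grip lower.

```bash
python3 shift.py '0 0 0 0 0 0 0.085;0 0 0 0 0 0 0.085;0 0 0 0 0 0 0.085;0 0 0.01 0 0 0 0.085;0 0 0.02 0 0 0 0.085;0 0 0.025 0 0 0 0.085;0 0 0.025 0 0 0 0.085;0 0 0.025 0 0 0 0.045;0 0 0.025 0 0 0 0.045;0 0 0.025 0 0 0 0.045;0 0 0.025 0 0 0 0.045'
```

```text
time_s: 13.8
tool_pos: [0.4412, -0.0662, 0.0077]
ee_rot: [[0.492, 0.871, 0.001], [0.871, -0.492, -0.0], [0.0, 0.001, -1.0]]
force: [-1.2, 0.1, 5.8]
finger_gap: 0.0543
grasp_force: 64.9
```

```bash
python3 shift.py '0 0 0 0 0 0 0.085;0 0 0 0 0 0 0.085;0 0 0 0 0 0 0.085;0 0 0.007 0 0 0 0.085;0 0 0.014 0 0 0 0.085;0 0 0.018 0 0 0 0.085;0 0 0.018 0 0 0 0.085'
```

```text
time_s: 14.68
tool_pos: [0.4403, -0.0661, -0.0114]
ee_rot: [[0.492, 0.871, -0.001], [0.871, -0.492, 0.0], [-0.0, -0.001, -1.0]]
force: [0.1, 0.3, 0.4]
finger_gap: 0.0849
grasp_force: 0.0
```

```bash
python3 shift.py '0 0 0 0 0 0 0.045;0 0 0 0 0 0 0.045;0 0 0 0 0 0 0.045;0 0 0 0 0 0 0.045;0 0 -0.02 0 0 0 0.045;0 0 -0.06 0 0 0 0.045;0 0 -0.12 0 0 0 0.045;0 0 -0.17 0 0 0 0.045;0 0 -0.17 0 0 0 0.045'; python3 - <<'E'
from h import *
s=wshot();f=s["frame"];cv2.imwrite("pics/w7.png",f[...,::-1]);o=arm.get_obs();T=np.array(o["tool_pos"]);M=np.array(o["ee_rot"])
hsv=cv2.cvtColor(f,cv2.COLOR_RGB2HSV);H,S,V=[hsv[...,i].astype(int) for i in range(3)]
# block in tool frame: top plane at tool z = (0.044-(-0.0114)) behind
for k in blobs((S<45)&(V>110),800):
    b=cv2.boundingRect(k)
    if 240<b[0]<330: print(b,*rect(s,k,T[2]+.0554),T)
go((.4952,.272,.16),95.27)
E
```

```text
time_s: 15.8
tool_pos: [0.4427, -0.0664, 0.1623]
ee_rot: [[0.492, 0.871, 0.006], [0.871, -0.492, -0.001], [0.002, 0.005, -1.0]]
force: [0.7, 0.2, -4.3]
finger_gap: 0.0555
grasp_force: 65.6
row [ 3.210e-01 -1.194e-01 -2.000e-04] [ 2.00e-03 -2.00e-04 -6.06e-01] rows 6.0
```

```bash
python3 shift.py '0.321 -0.119 0 0 0 -0.606 0.045;0.321 -0.119 0 0 0 -0.606 0.045;0.321 -0.119 0 0 0 -0.606 0.045;0.321 -0.119 0 0 0 -0.606 0.045;0.321 -0.119 0 0 0 -0.606 0.045;0.321 -0.119 0 0 0 -0.606 0.045;0.321 -0.119 0 0 0 -0.606 0.045;0.321 -0.119 0.07 0 0 0 0.045'; python3 -c "
from h import *
go((.4955,.272,.001),95.27)"
```

```text
time_s: 16.85
tool_pos: [0.4973, 0.273, 0.0982]
ee_rot: [[0.1, 0.995, 0.006], [0.995, -0.1, 0.003], [0.003, 0.006, -1.0]]
force: [1.5, 1.1, -5.1]
finger_gap: 0.0551
grasp_force: 65.6
row [-0.0015 -0.0022  0.0972] [ 0.006  -0.0028 -0.1917] rows 2.0
```

I left the turn at 0 in the last row, so it rotated partly back. I'll correct that on the way down.

```bash
python3 shift.py '-0.002 -0.001 0 0 0 -0.19 0.045;-0.002 -0.001 0 0 0 -0.19 0.045;-0.002 -0.001 0.04 0 0 -0.19 0.045;-0.002 -0.001 0.07 0 0 -0.19 0.045;-0.002 -0.001 0.09 0 0 -0.19 0.045;-0.002 -0.001 0.09 0 0 -0.19 0.045'; python3 - <<'E'
from h import *
s=wshot();o=arm.get_obs();T=np.array(o["tool_pos"])
cv2.imwrite("pics/w8.png",s["frame"][120:320,200:460,::-1].repeat(2,0).repeat(2,1))
go((.4955,.272,-.0054),95.27)
E
```

```text
time_s: 17.6
tool_pos: [0.4929, 0.2689, 0.0054]
ee_rot: [[-0.091, 0.996, -0.002], [0.996, 0.091, -0.001], [-0.001, -0.002, -1.0]]
force: [-1.1, 0.1, -3.8]
finger_gap: 0.0551
grasp_force: 66.5
row [0.0024 0.002  0.0121] [-0.0005  0.0003 -0.    ] rows 1.0
```

View pics/w8.png

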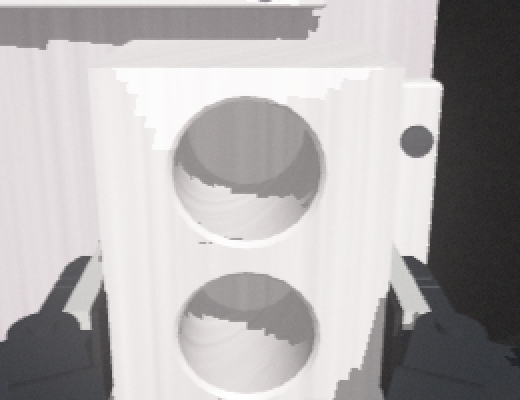

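The block hangs over the plate parallel to both fences: the short fence's edge is at rows 0–40 of the crop and the long fence is right of column 400. I'll lower it to contact and then push into the corner.

```bash
python3 shift.py '0 0 0.006 0 0 0 0.045;0 0 0.011 0 0 0 0.045;0 0 0.011 0 0 0 0.045;0 0 0.011 0 0 0 0.045'
```

```text
time_s: 18.15
tool_pos: [0.4938, 0.27, -0.0042]
ee_rot: [[-0.094, 0.996, 0.0], [0.996, 0.094, 0.0], [0.0, 0.0, -1.0]]
force: [-0.6, -0.2, -3.8]
finger_gap: 0.0553
grasp_force: 66.7
```

```bash
python3 shift.py '0 0 0.0015 0 0 0 0.045;0 0 0.0025 0 0 0 0.045;0 0 0.0025 0 0 0 0.045'
```

```text
time_s: 18.52
tool_pos: [0.4939, 0.2701, -0.0044]
ee_rot: [[-0.094, 0.996, 0.001], [0.996, 0.094, 0.001], [0.001, 0.001, -1.0]]
force: [-5.3, -3.5, 14.9]
finger_gap: 0.0552
grasp_force: 68.9
```

```bash
python3 shift.py '0.003 0 -0.001 0 0 0 0.045;0.006 0 -0.001 0 0 0 0.045;0.009 0 -0.001 0 0 0 0.045;0.01 0 -0.001 0 0 0 0.045;0.01 0 -0.001 0 0 0 0.045' | egrep 'pos|for'
python3 shift.py '0 0.003 0 0 0 0 0.045;0 0.006 0 0 0 0 0.045;0 0.009 0 0 0 0 0.045;0 0.01 0 0 0 0 0.045;0 0.01 0 0 0 0 0.045'
```

```text
tool_pos: [0.4943, 0.2762, -0.0043]
force: [1.3, -17.7, 13.4]
grasp_force: 68.9
time_s: 19.77
tool_pos: [0.4989, 0.2766, -0.0043]
ee_rot: [[-0.094, 0.996, -0.005], [0.996, 0.094, -0.007], [-0.007, -0.006, -1.0]]
force: [-17.4, -19.3, 26.2]
finger_gap: 0.0554
grasp_force: 70.5
```

```bash
python3 shift.py '0 0 -0.002 0 0 0 0.045;0 0 -0.002 0 0 0 0.045;0 0.003 -0.002 0 0 0 0.045;0 0.003 -0.002 0 0 0 0.045;0 0.003 -0.002 0 0 0 0.045'
```

```text
time_s: 20.4
tool_pos: [0.5016, 0.2769, -0.0042]
ee_rot: [[-0.094, 0.996, -0.007], [0.996, 0.094, -0.008], [-0.007, -0.007, -1.0]]
force: [-13.1, -16.5, 13.5]
finger_gap: 0.0549
grasp_force: 68.8
```

```bash
python3 shift.py '0 0.002 -0.002 0 0 0 0.045;0 0.004 -0.002 0 0 0 0.045;0 0.004 -0.002 0 0 0 0.045;0 0.004 -0.002 0 0 0 0.045'|egrep 'pos|for|rot'
python3 shift.py '0.004 0 0 0 0 0 0.045;0.004 0 0 0 0 0 0.045;0.004 0 0 0 0 0 0.045'|egrep 'pos|for|rot'
```

```text
tool_pos: [0.5016, 0.2769, -0.0039]
ee_rot: [[-0.094, 0.995, -0.014], [0.996, 0.094, -0.008], [-0.007, -0.015, -1.0]]
force: [-21.2, -14.2, 11.8]
grasp_force: 68.5
tool_pos: [0.5017, 0.2768, -0.0038]
ee_rot: [[-0.093, 0.996, -0.013], [0.996, 0.093, -0.016], [-0.015, -0.015, -1.0]]
force: [-19.4, -29.5, 17.3]
grasp_force: 69.3
```

```bash
python3 shift.py '-0.005 -0.004 0 0 0 0 0.045;-0.005 -0.004 0 0 0 0 0.045;-0.005 -0.004 0 0 0 0 0.045'|egrep 'pos|for|rot'
```

```text
tool_pos: [0.5017, 0.277, -0.0036]
ee_rot: [[-0.093, 0.996, -0.008], [0.996, 0.093, -0.006], [-0.005, -0.008, -1.0]]
force: [-9.9, -9.2, 1.4]
grasp_force: 67.4
```

```bash
python3 shift.py '0 0 0 0 0 0 0.075;0 0 0 0 0 0 0.075;0 0 0 0 0 0 0.075;0 0 0 0 0 0 0.075'; python3 - <<'E'
from h import *
s=wshot();f=s["frame"];hsv=cv2.cvtColor(f,cv2.COLOR_RGB2HSV);H,S,V=[hsv[...,i].astype(int) for i in range(3)]
print("tilt ok; spot px",proj(s,[[.5017,.2769,.05]]))
E
```

```text
time_s: 22.15
tool_pos: [0.5062, 0.2805, -0.0016]
ee_rot: [[-0.094, 0.996, 0.001], [0.996, 0.094, 0.0], [0.0, 0.001, -1.0]]
force: [0.3, -0.1, -0.3]
finger_gap: 0.075
grasp_force: 0.0
tilt ok; spot px [[310.65219627 294.92611306]]
```

```bash
python3 shift.py '-0.004 -0.005 -0.002 0 0 0 0.08;-0.004 -0.005 -0.03 0 0 0 0.085;-0.004 -0.005 -0.09 0 0 0 0.085;-0.004 -0.005 -0.15 0 0 0 0.085;-0.004 -0.005 -0.2 0 0 0 0.085;-0.004 -0.005 -0.21 0 0 0 0.085;-0.004 -0.005 -0.21 0 0 0 0.085'|egrep 'time|pos|for'; python3 - <<'E'
from h import *
s=wshot();f=s["frame"];hsv=cv2.cvtColor(f,cv2.COLOR_RGB2HSV);H,S,V=[hsv[...,i].astype(float) for i in range(3)]
y=np.radians(5.27);X=np.array([np.cos(y),np.sin(y)]);Y=np.array([-np.sin(y),np.cos(y)])
c=np.array([.5017,.2769])
print(proj(s,[np.r_[c+a*X+b*Y,.05] for a,b in((-.028,-.055),(.028,-.055),(.028,.055),(-.028,.055),(0,0))]).round(1).tolist())
# plate free edges again, for the plate's pose
p0=proj(s,[np.r_[[.42025,.1773],.006]])[0];print("corner pred",p0)
g=cv2.GaussianBlur(cv2.cvtColor(f,cv2.COLOR_RGB2GRAY),(3,3),0)
lsd=cv2.createLineSegmentDetector().detect(g)[0][:,0]
for l in lsd:
    if np.hypot(l[2]-l[0],l[3]-l[1])>22 and 230<l[[0,2]].mean()<420 and l[[1,3]].mean()<240: print(np.round(l,1))
E
```

```text
time_s: 23.08
tool_pos: [0.5014, 0.2757, 0.2084]
force: [-0.9, 0.1, -0.3]
grasp_force: 0.0
[[297.7, 221.9], [347.9, 222.1], [350.8, 121.0], [295.6, 120.8], [323.0, 173.9]]
corner pred [252.60536706 235.78814343]
[356.9 106.6 243.1 106.1]
[355.2 236.9 358.3 108.1]
[254.4 235.2 343.1 235.4]
[245.6 120.5 253.3 234.3]
[407.5 193.8 426.3 215. ]
[216.8  24.2 408.4  44.4]
[246.9 117.6 314.4 116.5]
[295.6 118.2 297.7 219.4]
[298.1 220.9 341.9 220.6]
[293.3 126.7 270.5 124.6]
[292.1 233.2 289.9 160.6]
[289.2 158.3 294.4 130.9]
[349.4 119.  321.9 119.7]
```

The image edges put the block at about x_stop 25, y_stop 12.5 mm and parallel, so it is squared. Next I'll re-grip it.

```bash
python3 shift.py '0.001 0 0.06 0 0 0 0.085;0.001 0 0.12 0 0 0 0.085;0.001 0 0.17 0 0 0 0.085;0.001 0 0.2 0 0 0 0.085;0.001 0 0.211 0 0 0 0.085;0.001 0 0.211 0 0 0 0.085;0.001 0 0.211 0 0 0 0.045;0.001 0 0.211 0 0 0 0.045;0.001 0 0.211 0 0 0 0.045;0.001 0 0.211 0 0 0 0.045'
```

```text
time_s: 24.38
tool_pos: [0.5018, 0.2772, -0.0012]
ee_rot: [[-0.094, 0.996, 0.002], [0.996, 0.094, 0.001], [0.001, 0.002, -1.0]]
force: [-2.2, 0.1, 4.7]
finger_gap: 0.0548
grasp_force: 66.7
```

```bash
python3 shift.py '0 0 -0.02 0 0 0 0.045;0 0 -0.07 0 0 0 0.045;0 0 -0.13 0 0 0 0.045;0 0 -0.19 0 0 0 0.045;0 0 -0.21 0 0 0 0.045;0 0 -0.21 0 0 0 0.045'|egrep 'pos|for|gap'; python3 - <<'E'
from h import *
for n,box in(("top",(430,505,170,250)),("side",(295,380,265,345))):
    s=shot(n);g=cv2.cvtColor(s["frame"],cv2.COLOR_RGB2GRAY);x0,x1,y0,y1=box
    for l in cv2.createLineSegmentDetector(cv2.LSD_REFINE_ADV).detect(cv2.resize(g[y0:y1,x0:x1],None,fx=4,fy=4,interpolation=cv2.INTER_CUBIC))[0][:,0]:
        l=(l.reshape(2,2)+.5)/4-.5+[x0,y0]; L=np.hypot(*(l[1]-l[0]))
        if L>14: 
            p=ray(s,l,.05)[:,:2]*1000; d=p[1]-p[0]; print(n,np.round(l.ravel(),1),np.round(p.ravel()),"ang %.1f len %.0f"%(np.degrees(np.arctan2(d[1],d[0]))%180,np.hypot(*d)))
E
```

```text
tool_pos: [0.502, 0.2772, 0.2091]
force: [-0.0, 0.1, -4.5]
finger_gap: 0.0552
grasp_force: 66.0
top [432.6 192.9 445.  245.1] [ 544. -368.  406. -395.] ang 11.1 len 141
top [499.8 235.3 483.6 172.3] [ 430. -540.  598. -507.] ang 11.3 len 171
top [450.  246.5 499.3 236.2] [ 402. -408.  428. -539.] ang 101.2 len 134
top [483.1 172.6 436.3 182.1] [ 598. -505.  572. -379.] ang 101.2 len 129
top [461.4 232.8 450.8 190. ] [ 437. -439.  551. -417.] ang 11.3 len 116
top [447.6 230.2 451.2 244.6] [ 444. -403.  407. -411.] ang 11.5 len 38
side [377.6 308.  354.  270.6] [ 599. -505.  573. -377.] ang 101.2 len 131
side [330.  281.1 314.  288. ] [ 494. -392.  444. -401.] ang 10.7 len 51
side [314.5 288.3 301.  294.1] [ 445. -403.  403. -410.] ang 10.4 len 42
side [300.9 294.7 313.4 319.7] [ 403. -412.  419. -492.] ang 101.1 len 82
side [321.6 342.4 375.2 316. ] [ 424. -557.  584. -525.] ang 11.1 len 164
side [323.7 335.1 368.2 312.8] [ 434. -540.  569. -512.] ang 11.7 len 138
side [351.5 284.5 361.8 301. ] [ 552. -418.  563. -475.] ang 101.9 len 58
side [344.8 274.5 330.1 281.1] [ 543. -382.  495. -392.] ang 11.5 len 49
side [316.  300.3 332.2 292.9] [ 440. -439.  490. -429.] ang 11.1 len 52
side [332.5 293.  351.  284.4] [ 491. -430.  550. -418.] ang 11.6 len 61
side [327.1 274.3 345.6 269.9] [ 492. -368.  550. -368.] ang 0.1 len 57
```

Both cameras agree: heater yaw 11.25°, well centre about (0.500, -0.459).

```bash
python3 -c "
from h import *
go((.4995,-.4592,.205),11.25)"
```

```text
row [-0.7323 -0.0707  0.0014] [-7.000e-04  1.500e-03  1.469e+00] rows 12.0
```

```bash
python3 shift.py '-0.03 -0.003 0 0 0 0.08 0.045;-0.732 -0.071 0 0 0 1.469 0.045;-0.732 -0.071 0 0 0 1.469 0.045;-0.732 -0.071 0 0 0 1.469 0.045;-0.732 -0.071 0 0 0 1.469 0.045;-0.732 -0.071 0 0 0 1.469 0.045;-0.732 -0.071 0 0 0 1.469 0.045;-0.732 -0.071 0 0 0 1.469 0.045;-0.732 -0.071 0 0 0 1.469 0.045;-0.732 -0.071 0 0 0 1.469 0.045;-0.732 -0.071 0 0 0 1.469 0.045;-0.732 -0.071 0 0 0 1.469 0.045'; python3 -c "
from h import *
go((.4995,-.4592,.1),11.25)"
```

```text
time_s: 26.72
tool_pos: [0.4986, -0.4424, 0.2045]
ee_rot: [[0.981, 0.195, -0.003], [0.195, -0.981, 0.003], [-0.002, -0.003, -1.0]]
force: [2.1, 0.4, -4.2]
finger_gap: 0.0549
grasp_force: 65.7
row [-0.0022  0.0169  0.1045] [-0.003   0.002  -0.0003] rows 2.0
```

```bash
python3 shift.py '-0.002 0.017 0 0 0 0 0.045;-0.002 0.017 0.05 0 0 0 0.045;-0.002 0.017 0.1 0 0 0 0.045;-0.002 0.017 0.14 0 0 0 0.045;-0.002 0.017 0.145 0 0 0 0.045;-0.002 0.017 0.145 0 0 0 0.045;-0.002 0.017 0.145 0 0 0 0.045'; python3 -c "
from h import *
go((.4995,-.4592,.034),11.25)"
```

```text
time_s: 27.6
tool_pos: [0.502, -0.4589, 0.0643]
ee_rot: [[0.981, 0.195, 0.002], [0.195, -0.981, -0.002], [0.002, 0.003, -1.0]]
force: [-0.6, -0.9, -3.6]
finger_gap: 0.055
grasp_force: 66.1
row [-0.0025 -0.0002  0.0302] [ 0.0026 -0.0019  0.    ] rows 1.0
```

```bash
python3 shift.py '-0.0025 0 0.008 0 0 0 0.045;-0.0025 0 0.016 0 0 0 0.045;-0.0025 0 0.022 0 0 0 0.045;-0.0025 0 0.025 0 0 0 0.045;-0.0025 0 0.025 0 0 0 0.045'
```

```text
time_s: 28.22
tool_pos: [0.4984, -0.4583, 0.0367]
ee_rot: [[0.981, 0.195, -0.0], [0.195, -0.981, 0.0], [-0.0, -0.001, -1.0]]
force: [0.1, -0.1, -3.7]
finger_gap: 0.0555
grasp_force: 66.2
```

```bash
python3 shift.py '0 0 0.002 0 0 0 0.045;0 0 0.004 0 0 0 0.045;0 0 0.004 0 0 0 0.045'
```

```text
time_s: 28.6
tool_pos: [0.4985, -0.4585, 0.0331]
ee_rot: [[0.981, 0.195, 0.0], [0.195, -0.981, -0.0], [0.0, 0.0, -1.0]]
force: [0.4, 0.4, -4.8]
finger_gap: 0.0552
grasp_force: 66.3
```

```bash
python3 shift.py '0 0 0.001 0 0 0 0.045;0 0 0.002 0 0 0 0.045;0 0 0.002 0 0 0 0.045'
```

```text
time_s: 28.98
tool_pos: [0.4986, -0.4585, 0.0329]
ee_rot: [[0.981, 0.195, 0.001], [0.195, -0.981, -0.001], [0.001, 0.001, -1.0]]
force: [-3.1, 3.0, 6.7]
finger_gap: 0.0547
grasp_force: 67.5
```

On the floor (underside at about 40 mm). I'll release and rise.

```bash
python3 shift.py '0 0 0 0 0 0 0.07;0 0 0 0 0 0 0.085;0 0 0 0 0 0 0.085;0 0 -0.02 0 0 0 0.085;0 0 -0.08 0 0 0 0.085;0 0 -0.14 0 0 0 0.085;0 0 -0.18 0 0 0 0.085;0 0 -0.18 0 0 0 0.085'; python3 - <<'E'
from h import *
s=wshot();f=s["frame"];g=cv2.cvtColor(f,cv2.COLOR_RGB2GRAY)
y=np.radians(11.25);X=np.array([np.cos(y),np.sin(y)]);Y=np.array([-np.sin(y),np.cos(y)]);c=np.array([.5003,-.459])
print("pred block",proj(s,[np.r_[c+a*X+b*Y,.084] for a,b in((-.055,-.028),(-.055,.028),(.055,.028),(.055,-.028))]).round(1).tolist())
for l in cv2.createLineSegmentDetector().detect(g)[0][:,0]:
    if np.hypot(l[2]-l[0],l[3]-l[1])>25 and 250<l[[0,2]].mean()<400 and l[[1,3]].mean()<260: print(np.round(l,1))
t=shot("top");hsv=cv2.cvtColor(t["frame"],cv2.COLOR_RGB2HSV);H,S,V=[hsv[...,i].astype(int) for i in range(3)]
for k in blobs(((H<4)|(H>176))&(S>150)&(V>90),30): print("cap",cv2.boundingRect(k),ray(t,[cv2.minEnclosingCircle(k)[0]],.093)[0])
for k in blobs((H>18)&(H<32)&(S>60)&(V>120),80): print("card",cv2.boundingRect(k))
E
```

```text
time_s: 29.98
tool_pos: [0.4999, -0.4597, 0.2155]
ee_rot: [[0.981, 0.195, 0.005], [0.195, -0.981, -0.005], [0.004, 0.006, -1.0]]
force: [0.2, -1.0, -0.1]
finger_gap: 0.0851
grasp_force: 0.0
pred block [[349.5, 231.9], [295.2, 232.0], [292.4, 122.7], [352.4, 122.8]]
[255.4  89.3 264.5 241.9]
[376.5 241.8 384.4  89.3]
[383.1  88.3 256.9  88.2]
[265.6 242.8 375.6 242.3]
[411.6 274.7 227.8 242.2]
[248.8  35.5 256.9   0.3]
[290.6 115.1 349.4 115. ]
[348.1 124.5 290.6 124.1]
[257.2  42.9 267.2   0.4]
[299.4 121.4 345.6 121.5]
[291.3 220.6 288.8 134.4]
[347.5 229.4 349.9 125.6]
[291.3 125.6 294.3 220.6]
[335.6 232.9 295.6 233.2]
cap (262, 225, 12, 10) [0.44885802 0.06408005 0.093     ]
cap (372, 221, 15, 14) [ 0.45064461 -0.21689726  0.093     ]
card (387, 144, 45, 25)
```

```bash
python3 -c "
from rig import arm
print(arm.sign_off())"
```

```text
the job is handed in; nothing more can be done
None
```

The job is handed in at about 30 s of the 72 s allowed: the amber bottle stands on the cork mat, and the block was squared, released and then set down flat in the heater well, about 1 mm off centre in the last pictures; `arm.sign_off()` returned no verdict.

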